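# Check weight onto the balance, selector to calibrate

### The job

Get the dispensing balance ready for its calibration check: lift the larger of the two hanging check weights up and off its peg and stand it gently, upright, in the middle of the weighing pan. Then, with the weight standing there, turn the sunken selector knob clockwise until its narrow nose points at the black raised mark on the rim of its well. Leave the smaller weight hanging on its peg, and the amber jar and the mortar where they stand.

Things in the scene. Friction and masses are not known exactly. Their poses are not given: they have to be found in the camera images.
- weight_mid (a point): Larger steel check weight, 126 mm tall; point on its axis half-way up, z up the axis. From the bottom: cylinder 52 mm wide, 42 mm high; upright eye (loop) in its y-z plane, opening 28 mm wide, 40 mm high; the eye's top bar, 8 mm high, 44 mm long; round lifting knob 18 mm wide, 36 mm tall (27 to 63 mm above this point), to be gripped from above. Hangs with a peg through the eye, the bar on the peg. About 0.65 kg.
- weight: The same larger weight; origin at the centre of its underside, same axes. It hangs on one of the stand's two pegs; which one changes. The eye leaves 20 mm of play across the peg.
- small_mid (a point): Smaller check weight on the stand's other peg: same eye and lifting knob, but a cylinder only 36 mm wide and 26 mm high, 110 mm tall overall; point on its axis half-way up.
- stand: Fixed steel stand, base 150 x 220 x 12 mm (x, y, z), origin under its centre. Posts at x +55, y -65 and +65 mm, 177 mm high; from each a level peg, 8 mm thick, axis 170 mm up, runs to -x; its end turns up, tip at x -60 mm, 188 mm up, 14 mm above the peg's top. Weights hang at x about -20. To free one raise it over 14 but under 32 mm (cylinder meets peg), then draw it level along -x by over 50 mm.
- balance: Fixed dispensing balance, white housing 320 x 210 x 56 mm, origin at the centre of its underside; x points from the console (front, -x) to the pan (back, +x). Stand and balance may change sides.
- pan (a point): Centre of the top of the balance's flat, rigid steel pan, 155 x 170 mm (balance x, y), 74 mm above the table; 80 mm from the balance's origin along its +x.
- well (a point): Centre of the mouth of the round well in the console, 74 mm in diameter, 28 mm deep, mouth 56 mm above the table; 100 mm from the balance's origin along its -x. The knob turns about this vertical axis. The black mark lies on the rim, 0.6 rad clockwise (seen from above) of the balance's -x direction.
- selector (a joint): Angle of the selector knob, rad; grows clockwise seen from above. At 0 its nose points 0.6 rad anticlockwise (from above) of the balance's -x direction; at 1.2 it points at the mark. Starts between 0 and 0.4; stops at -0.2 and 1.9, no click at the mark; stays where it is left (friction 0.04 N m).
- selector_top (a point): Centre of the selector's top, on its axis, 2.5 mm below the well's mouth. A low disc 52 mm wide on the well's floor (top 3.5 mm above the floor) carries an upright bar grip 22 mm tall, 14 mm thick, from 10 mm noseward of the axis to 22 mm behind it, continued by a nose 6 mm thick to 22 mm from the axis. Grip the bar across its thickness from above.
- jar: Amber jar with a black cap, 64 mm in diameter, 100 mm tall, standing between balance and stand; origin at the centre of its underside.
- mortar: White mortar 88 mm across and 55 mm high with its pestle leaning out to 95 mm high, standing between balance and stand, nearer the robot; origin at the centre of its underside.
There are look-alikes about, which are no part of the job. What is shaped like the weight but brown, purple or yellow is not meant.

How it is judged:
On the way, in this order (a step that is already met when the one before it is completed fails the run):
1. the larger weight is lifted off its peg, clear of the stand (distance of weight_mid from where it was at the start of the episode above 0.08 m and contact force between weight and stand below 0.1 N and height (world z) of weight_mid above 0.13 m), for 0.1 s.
2. it stands upright and released in the middle of the pan (horizontal distance between weight_mid and pan below 0.025 m and z of weight_mid in the frame of pan between 0.058 and 0.068 m and angle between weight_mid's own z axis and vertical below 0.1 rad and linear speed of weight below 0.03 m/s and contact force between the fingers and weight below 0.1 N), for 0.3 s.
3. the selector's nose points at the mark (value of joint selector between 1.05 and 1.35 rad), for 0.2 s.
At the end, for the whole second after the job is handed in: The larger weight stands upright (within 0.1 rad), at rest and released on the pan, its axis within 25 mm of the pan's centre; the selector is at 1.2 rad within 0.15 (nose at the mark); the smaller weight, the jar and the mortar are within 30 mm of where they started (all of step 2 and all of step 3 and distance of each of small_mid, jar, mortar from where it was at the start of the episode below 0.03 m); the robot touches nothing.
It fails at once if the smaller weight is knocked or taken from its peg (distance of small_mid from where it was at the start of the episode above 0.03 m).
It fails at once if the amber jar between is shifted (distance of jar from where it was at the start of the episode above 0.03 m).
It fails at once if the mortar is shifted (distance of mortar from where it was at the start of the episode above 0.03 m).
It fails at once if the larger weight is dropped (moves faster than 0.4 m/s while the fingers do not hold it) (contact force between the fingers and weight below 0.1 N and linear speed of weight above 0.4 m/s).
It also fails if it takes over 62 s, if anything falls off the work surface, if the arm or the gripper's body presses on something with over 40 N, if the wrist force passes 120 N, or if a joint passes its speed limit or range.

### The arm

A 7-joint arm with a two-finger parallel gripper is mounted at the origin on the work surface. World frame = base frame: x ahead of the robot, y to its left, z up, the work surface at z = 0. Lengths are in m, angles in rad, forces in N, time in s.
With the tool pointing down it reaches from about 0.4 to 0.925 m from the base axis. Payload 4.1 kg.
Tool frame: the origin (TCP) lies midway between the tips of the shut fingers; the grasp point (between the pads) lies 19 mm behind it; x points along the fingers, z is the direction in which the jaws open and shut, and the axes are right-handed (so a half turn about x gives the same grasp; the last joint's range is limited). The gripper opens to 85 mm and grips with 20 to 120 N. Pads are 22 mm wide; open, the fingers measure 114 mm over their backs; the gripper's body (76 mm by 85 mm) begins 54 mm behind the grasp point. The pads swing forward as they close: fully open they stand 13 mm farther back than shut.
Start: joints at [-0.099, 0.398, 0.045, 1.537, -0.019, 1.207, -0.051], TCP at [0.65, 0, 0.231] pointing down, gripper open.
Joint ranges: [-2.82, 2.82], [-0.49, 2.23], [-1.37, 1.46], [0, 2.46], [-1.36, 4.5], [0.23, 2], [-2.94, 2.94]. Speed limits (rad/s): [2.57, 2.57, 3.14, 3.14, 3.14, 3.14, 3.14].

### API

Orientations are given as a unit quaternion [w, x, y, z].
In Python, from workcell import monitor, eyes, workorder gives the robot as it stands.
- The arm moves only by the tool apply_moves, never from a script. Its arguments are lists of equal length, an entry for each row: "linear": the shift along the tool's x, y, z in m, a list of three; "roll": the turn about the tool's x in degrees; "claw": the opening, from 0 (shut) to 1 (fully open). In form: {"linear": [[dx, dy, dz], ...], "roll": [roll, ...], "claw": [claw, ...]}. A call has 1 to 5 rows; each row is the pose to reach, as a shift and turn from the pose commanded when the call began, along the tool's axes at that moment; what a row does not reach only later rows make up. A row lasts 1/8 s, in which the tool goes at most 62.5 mm and 10.7 degrees, less where a joint would pass 70% of its speed; a pose out of reach is approached as far as the arm can. A call with a gripper value outside its range is refused whole. The fingers move at their own pace and stop on an object; "squeeze" is the grip in N (left out, the last holds). Time passes only in rows, so rows that repeat a pose let the fingers close. It gives the time, the measured TCP pose, the force and the opening at its end, in the units of the state.
- monitor.state(): the state, without advancing time (a new reading comes with each control period).
- eyes.snapshot(name): name is "scene" or "side" or "wrist"; returns the picture (400x640x3 uint8, red, green, blue); there is no depth.
- eyes.camera_params(name): a dict with "fx", "fy", "cx", "cy" (pixels), "R" (3x3) and "t" (3): a world point X has camera coordinates R X + t. Camera axes: x right, y down, z forward; pixel columns grow to the right and rows downward; lengths in m; the calibration is good to about 2 mm. The wrist camera is an equidistant fisheye: a pixel r from the principal point sees the ray r / f radians off the axis. A picture is of the moment at which its call begins: read the wrist's pose just before it. camera_params takes no time and is no camera call; for the wrist camera it gives the pose at the moment of the call.
- workorder.finish_job(): hands the job in, once; it reports no verdict.
Trained networks look in the newest picture that a camera, given by its name, has taken for a name from the list of things; names that differ only in an ending like _2 or _b are one class to them, and where a whole thing is asked for, a point or a joint stands for the part that bears it (a point fixed in the world has none). Each returns a list of dicts, best first, with "p" (0 to 1); they miss things now and then, are a little off and sometimes report something else, mostly with a low value. They report only what shows in the picture. A call takes as long as a camera call. They do not tell look-alikes from the thing itself.
- eyes.recognise(camera, query): "uv" ([column, row] in pixels, amid what is visible of it).
- eyes.regions_of(camera, query): "region" (400x640 bool, what is visible of it) and "uv" ([column, row] in pixels, amid what is visible of it).
The state is a dict: "time": time; "q": joint angles; "qd": joint speeds; "tau": joint torques, N m; "tcp_pos": TCP position; "orientation": TCP orientation; "wrist_force": force on the tool from outside, world axes, zero at the start; "wrist_torque": the same for the moment, N m; "gripper_width": opening from 0.0 (shut) to 1.0 (fully open).
Only numpy, scipy, OpenCV 4.12 (cv2) and the standard library are available. Lean on these libraries where they do the work, as an engineer would, in place of code of your own. Each camera call takes 0.05 s, during which the arm holds its last target.

## Working session

There is one attempt and no reset: what is moved stays moved. The work goes in short steps, Python scripts to look and compute and a tool call to move; the robot and the scene stay as the last step left them, time stands still between calls to the robot, and variables do not carry over. Pictures are saved under pics/ and viewed, and the job is handed in when it is done.

Besides the shell and the picture viewer there is one more tool, called after "Emit:" by a JSON object that holds its "api" and its "payload", one argument or row to a line. apply_moves: Moves the arm, as the interface text tells. Its arguments: {"type":"object","properties":{"linear":{"type":"array"},"roll":{"type":"array"},"claw":{"type":"array"},"squeeze":{"type":"number"}},"required":["linear","roll","claw"]}

```bash
ls; mkdir -p pics; python3 - <<'E'
from workcell import monitor, eyes, workorder
import cv2,json
s=monitor.state();print(s)
for n in ["scene","side","wrist"]:
    im=eyes.snapshot(n);cv2.imwrite(f"pics/{n}0.png",im[:,:,::-1]);print(n,eyes.camera_params(n))
    for q in ["weight","small_mid","stand","balance","jar","mortar","selector"]:
        print(n,q,[(r["uv"],round(r["p"],2)) for r in eyes.recognise(n,q)])
print(monitor.state()["time"])
E
```

```text
pics
{'time': 0.0, 'q': array([-0.09901127,  0.39916938,  0.04501568,  1.5378998 , -0.01872969,
        1.20687996, -0.05070736]), 'qd': array([-0.00163195, -0.00055612,  0.00173679, -0.00074202,  0.00088301,
        0.00135016, -0.00012086]), 'tau': array([-9.65094187e-04, -4.75129580e+01,  1.36406265e+00, -2.54227209e+01,
        1.14684159e-02,  9.53188282e-03,  3.56541250e-05]), 'tcp_pos': array([6.49361459e-01, 4.88583928e-05, 2.30268884e-01]), 'orientation': array([ 7.06423189e-01, -7.79442285e-05,  7.07789709e-01,  8.19331879e-06]), 'wrist_force': array([ 0.39329693,  0.51817849, -0.84020821]), 'wrist_torque': array([ 0.01280585, -0.04158362, -0.00876779]), 'gripper_width': 0.9967777929569274}
scene {'fx': 510.6451273876488, 'fy': 510.6451273876488, 'cx': 319.2295460836444, 'cy': 198.88962500416108, 'R': array([[-0.03651488,  0.99922269, -0.01485522],
       [ 0.85958398,  0.02382344, -0.51043885],
       [-0.50968818, -0.03140792, -0.85978573]]), 't': array([ 0.03971545, -0.4126312 ,  1.71348913])}
scene weight [([221.9, 267.1], 0.87), ([182.9, 269.0], 0.82), ([209.4, 191.7],
[... 849 characters left out ...]
2), ([299.7, 305.7], 0.6)]
side mortar [([363.7, 243.1], 0.88)]
side selector [([335.8, 158.5], 0.41)]
wrist {'fx': 309.70691628693146, 'fy': 309.70691628693146, 'cx': 317.9041052263658, 'cy': 200.56333603847733, 'R': array([[ 9.99999452e-01, -7.00691575e-04,  7.78403610e-04],
       [-8.87796105e-04, -9.61414590e-01,  2.75102161e-01],
       [ 5.55606821e-04, -2.75102701e-01, -9.61414684e-01]]), 't': array([-0.65082206, -0.03576228,  0.37856224])}
wrist weight [([369.7, 335.2], 0.52)]
wrist small_mid []
wrist stand [([264.3, 303.3], 0.81)]
wrist balance [([225.5, 48.3], 0.61)]
wrist jar [([332.5, 178.1], 0.61)]
wrist mortar [([132.2, 176.9], 0.86)]
wrist selector [([139.9, 13.7], 0.86)]
1.2
```

View pics/scene0.png

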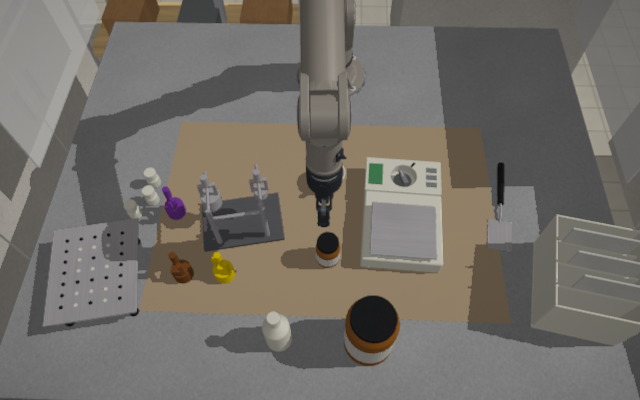

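View pics/side0.png

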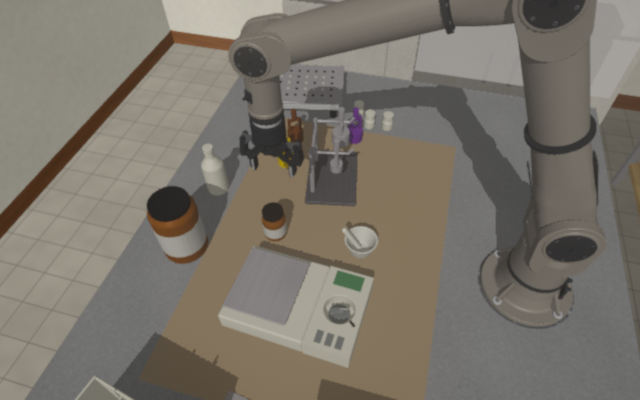

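View pics/wrist0.png

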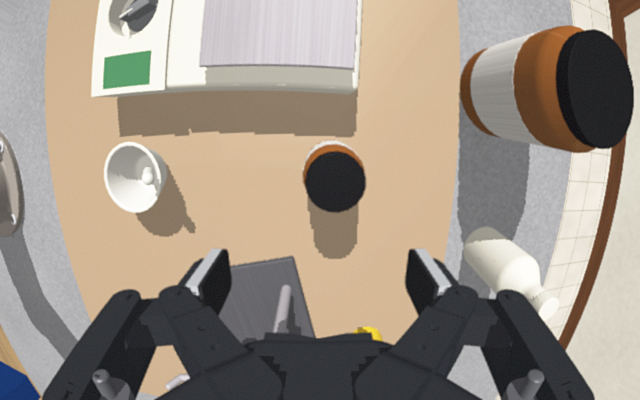

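The scene view shows the stand at about (242,222), the balance at (403,215), the jar at (328,250). Brown (180,268), yellow (222,268) and purple (174,206) are look-alikes. The steel weights hang near (210,192) and (260,185). Zooming in next.

```bash
python3 - <<'E'
import cv2
a=cv2.imread("pics/scene0.png")[150:260,185:285];cv2.imwrite("pics/z1.png",cv2.resize(a,None,fx=5.4,fy=5.4,interpolation=cv2.INTER_CUBIC))
a=cv2.imread("pics/side0.png")[90:215,285:385];cv2.imwrite("pics/z2.png",cv2.resize(a,None,fx=4.8,fy=4.8,interpolation=cv2.INTER_CUBIC))
a=cv2.imread("pics/scene0.png")[150:275,355:450];cv2.imwrite("pics/z3.png",cv2.resize(a,None,fx=4.8,fy=4.8,interpolation=cv2.INTER_CUBIC))
E
```

```text
(no output)
```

View pics/z1.png

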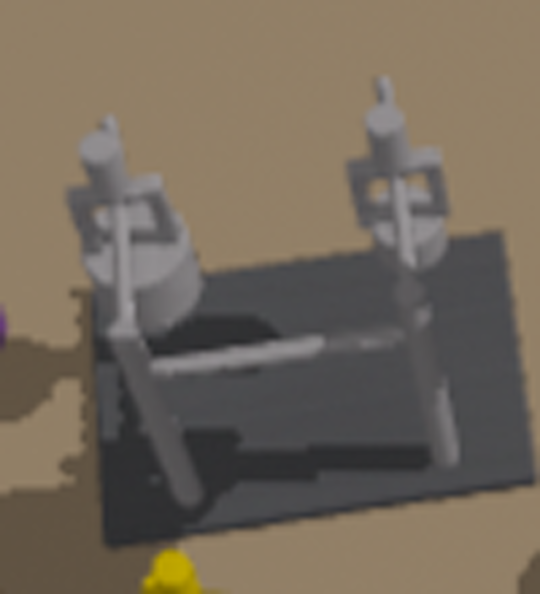

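View pics/z2.png

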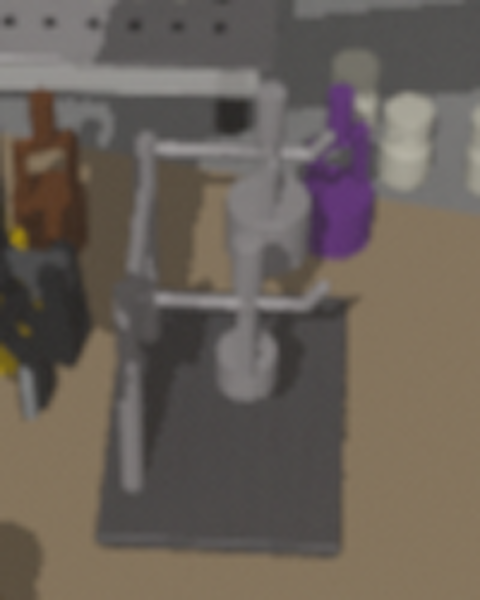

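View pics/z3.png

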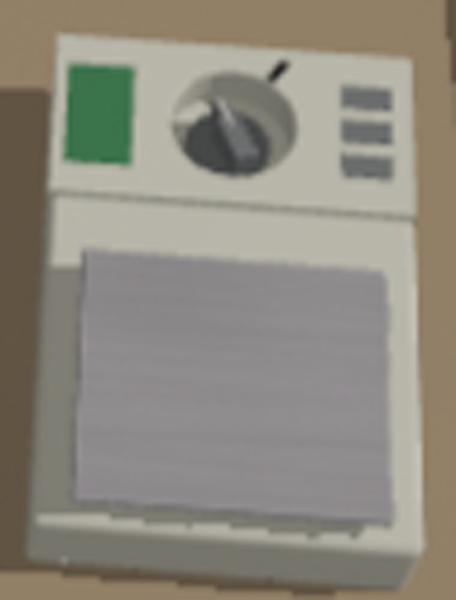

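```bash
cat > h.py <<'E'
import numpy as np
P={'scene':dict(f=510.6451273876488,c=np.array([319.2295460836444,198.88962500416108]),R=np.array([[-0.03651488,0.99922269,-0.01485522],[0.85958398,0.02382344,-0.51043885],[-0.50968818,-0.03140792,-0.85978573]]),t=np.array([0.03971545,-0.4126312,1.71348913])),
'side':dict(f=451.4997753026645,c=np.array([319.02014074929144,200.0457434831832]),R=np.array([[-0.96309931,-0.2687319,-0.01492952],[-0.19674051,0.74077486,-0.64229727],[0.18366517,-0.61565882,-0.7663102]]),t=np.array([0.52121505,0.2142234,1.1458571]))}
def proj(n,X):
    p=P[n];c=np.asarray(X)@p['R'].T+p['t'];return p['f']*c[...,:2]/c[...,2:]+p['c']
def back(n,uv,z):
    p=P[n];d=p['R'].T@np.append((np.array(uv)-p['c'])/p['f'],1);o=-p['R'].T@p['t'];return o+d*(z-o[2])/d[2]
def T(p,X):
    X=np.asarray(X,float);c,s=np.cos(p[2]),np.sin(p[2]);return np.stack([p[0]+c*X[...,0]-s*X[...,1],p[1]+s*X[...,0]+c*X[...,1],X[...,2]],-1)
E
cat > m.py <<'E'
from h import *
from scipy.optimize import least_squares
z1=lambda u,v:('scene',(185+u/5.4-.4,150+v/5.4-.4)); z2=lambda u,v:('side',(285+u/4.8-.4,90+v/4.8-.4)); z3=lambda u,v:('scene',(355+u/4.8-.4,150+v/4.8-.4))
def fit(obs,p0):
    f=lambda p:np.concatenate([proj(o[0],T(p,X))-np.array(o[1]) for o,X in obs])
    r=least_squares(f,p0);print(np.round(r.x,4));print(np.round(r.fun.reshape(-1,2),1).tolist());return r.x
print("stand")
st=fit([(z1(505,232),(-.075,.11,.012)),(z1(533,481),(.075,.11,.012)),(z1(108,545),(.075,-.11,.012)),(z1(108,118),(-.06,-.065,.188)),(z1(382,78),(-.06,.065,.188)),(z1(190,500),(.055,-.065,.012)),(z1(447,463),(.055,.065,.012)),
 (z2(340,548),(-.075,.11,.012)),(z2(98,540),(.075,.11,.012)),(z2(327,287),(-.06,.065,.188)),(z2(330,137),(-.06,-.065,.188)),(z2(345,305),(-.075,-.11,.012))],[.7,-.25,0])
print("balance")
hx,hy=.155/2,.085
ba=fit([(z3(85,249),(.08-hx,-hy,.074)),(z3(388,272),(.08-hx,hy,.074)),(z3(393,524),(.08+hx,hy,.074)),(z3(76,498),(.08+hx,-hy,.074)),(z3(58,35),(-.16,-.105,.056)),(z3(412,60),(-.16,.105,.056)),(z3(234,123),(-.1,0,.056))],[.7,.17,0])
print("pan",T(ba,[.08,0,.074]),"well",T(ba,[-.1,0,.056]))
for nm,o,z in [("bigtop",z1(100,143),.218),("smalltop",z1(386,117),.218),("bigtop side",z2(269,92),.218),("smalltop side",z2(247,240),.218)]:
    X=back(*o,z);d=X[:2]-st[:2];c,s=np.cos(st[2]),np.sin(st[2]);print(nm,X.round(4),"in stand",np.round([c*d[0]+s*d[1],-s*d[0]+c*d[1]],4))
for nm,o in [("knobnose",z3(215,97)),("knobtail",z3(252,165))]:print(nm,back(*o,.0535).round(4))
for nm,o in [("mark in",z3(270,80)),("mark out",z3(285,65))]:print(nm,back(*o,.058).round(4))
E
python3 m.py
```

```text
stand
[ 0.5653 -0.2329  0.1964]
[[0.4, 0.1], [1.7, 0.3], [-0.5, 0.7], [0.4, -0.0], [0.6, 0.2], [0.6, -0.1], [0.4, -0.4], [0.0, -0.1], [-1.0, -0.9], [0.6, -1.0], [1.2, -1.3], [0.6, -2.2]]
balance
[ 0.5313  0.2082 -0.0571]
[[-0.2, 0.1], [0.3, -0.0], [0.6, 0.6], [-0.9, 0.6], [0.3, -1.0], [-0.1, -1.2], [-0.0, 0.5]]
pan [0.61121823 0.20365786 0.074     ] well [0.43151187 0.21393524 0.056     ]
bigtop [ 0.5527 -0.3016  0.218 ] in stand [-0.0258 -0.065 ]
smalltop [ 0.5351 -0.1727  0.218 ] in stand [-0.0179  0.0649]
bigtop side [ 0.5578 -0.297   0.218 ] in stand [-0.0198 -0.0615]
smalltop side [ 0.5391 -0.1708  0.218 ] in stand [-0.0136  0.066 ]
knobnose [0.4099 0.2042 0.0535]
knobtail [0.4571 0.2236 0.0535]
mark in [0.4    0.2365 0.058 ]
mark out [0.3889 0.246  0.058 ]
```

The larger weight is the steel one at about (206,182) scene, hanging on the -y peg; its cylinder is clearly the wider. The small one is at (258,178). The brown, yellow and purple look-alikes stand on the table. The fit is consistent to about 1–2 px, and the hanging knob tops sit at stand x ≈ -20 mm and y ≈ ±65 mm as they should. Next: rise, move above it, and set the jaws along the stand's y.

Emit:
{"api": "apply_moves", "payload": {
  "linear": [
    [-0.05, 0, 0],
    [-0.065, -0.05, -0.02],
    [-0.065, -0.11, -0.04],
    [-0.065, -0.17, -0.06],
    [-0.065, -0.225, -0.075]
  ],
  "roll": [10.5, 21, 31.5, 42, 52.5],
  "claw": [1, 1, 1, 1, 1]
}}

```text
time: 1.82
tcp_pos: [0.574, -0.2271, 0.2968]
orientation: [0.634, 0.315, 0.633, -0.315]
wrist_force: [0.8, -0.9, -1.2]
gripper_width: 0.998
```

Emit:
{"api": "apply_moves", "payload": {
  "linear": [
    [0, -0.03, 0.024],
    [0, -0.061, 0.048],
    [0, -0.061, 0.048],
    [0, -0.061, 0.048]
  ],
  "roll": [10, 20, 26.2, 26.2],
  "claw": [1, 1, 1, 1]
}}

```text
time: 2.33
tcp_pos: [0.5558, -0.3004, 0.2963]
orientation: [0.547, 0.448, 0.547, -0.448]
wrist_force: [1.3, 0.9, -0.1]
gripper_width: 1.003
```

```bash
python3 - <<'E'
from workcell import monitor, eyes
import cv2,numpy as np
s=monitor.state();print(s['tcp_pos'],s['orientation'],s['q'].round(2),s['time'])
p=eyes.camera_params("wrist");print(p)
im=eyes.snapshot("wrist");cv2.imwrite("pics/w1.png",im[:,:,::-1])
im=eyes.snapshot("scene");cv2.imwrite("pics/s1.png",cv2.resize(im[140:270,170:300,::-1],None,fx=4.5,fy=4.5,interpolation=cv2.INTER_CUBIC))
E
```

```text
[ 0.55578871 -0.30035402  0.29626922] [ 0.54693773  0.44820946  0.54698094 -0.44808397] [ 0.13  0.35  0.41  1.5  -0.14  1.32 -0.83] 2.325
{'fx': 309.70691628693146, 'fy': 309.70691628693146, 'cx': 317.9041052263658, 'cy': 200.56333603847733, 'R': array([[ 1.95914176e-01, -9.80621016e-01,  2.43312317e-04],
       [-9.43056567e-01, -1.88341303e-01,  2.74174881e-01],
       [-2.68815825e-01, -5.39442033e-02, -9.61679820e-01]]), 't': array([-0.40405384,  0.41464024,  0.57482188])}
```

View pics/w1.png

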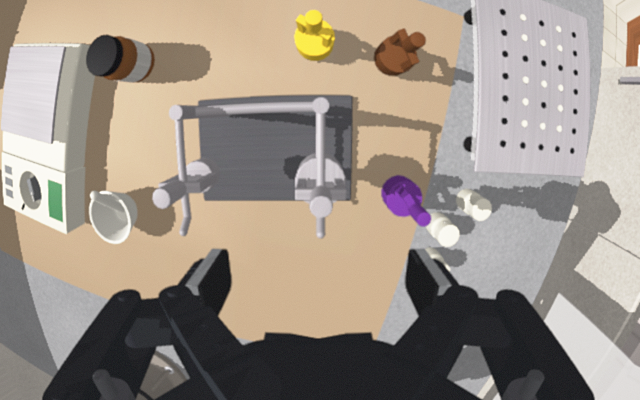

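View pics/s1.png

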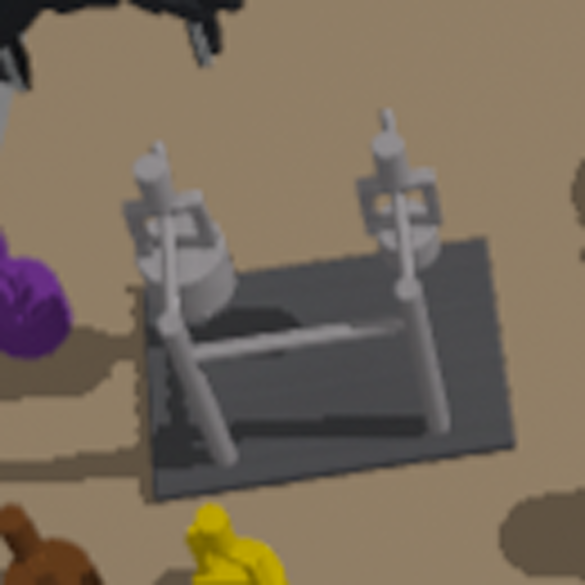

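The wrist picture shows the big weight's knob top at about (320,203), on the jaws' midline (u≈318). The small weight is at (165,196), well left of the jaws. Computing the offset.

```bash
cat >> h.py <<'E'
def wback(p,uv,z):
    d=(np.array(uv,float)-[p['cx'],p['cy']]);r=np.hypot(*d);th=r/p['fx'];c=np.array([*(d/max(r,1e-9)*np.sin(th)),np.cos(th)])
    w=p['R'].T@c;o=-p['R'].T@p['t'];return o+w*(z-o[2])/w[2]
E
python3 - <<'E'
from h import *
from workcell import eyes
import cv2
p=eyes.camera_params("wrist")
for uv,z in [((320,205),.218),((321,235),.188),((320,104),.174)]: 
    print(wback(p,uv,z).round(4))
a=cv2.imread("pics/w1.png")[170:250,280:360];cv2.imwrite("pics/w1z.png",cv2.resize(a,None,fx=6,fy=6,interpolation=cv2.INTER_CUBIC))
E
```

```text
[ 0.5603 -0.3007  0.218 ]
[ 0.5248 -0.309   0.188 ]
[ 0.6344 -0.2859  0.174 ]
```

View pics/w1z.png

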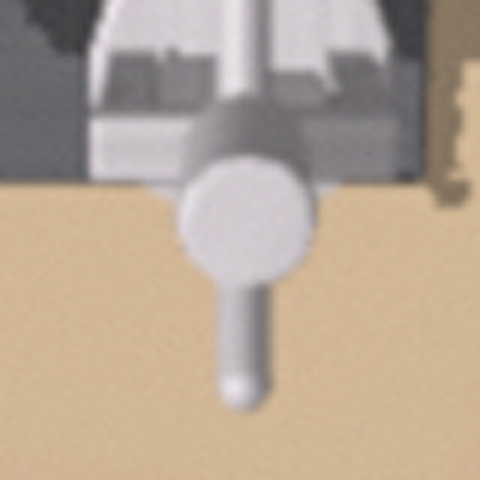

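Emit:
{"api": "apply_moves", "payload": {
  "linear": [
    [0.04, 0.002, 0],
    [0.08, 0.002, 0],
    [0.11, 0.002, 0],
    [0.11, 0.002, 0],
    [0.11, 0.002, 0]
  ],
  "roll": [0, 0, 0, 0, 0],
  "claw": [1, 1, 1, 0.5, 0],
  "squeeze": 50
}}

```text
time: 3.05
tcp_pos: [0.5589, -0.2999, 0.1878]
orientation: [0.548, 0.448, 0.546, -0.448]
wrist_force: [-0.2, 0.7, 0.9]
gripper_width: 0.603
```

Emit:
{"api": "apply_moves", "payload": {
  "linear": [
    [0, 0, 0],
    [0, 0, 0],
    [0, 0, 0],
    [0, 0, 0]
  ],
  "roll": [0, 0, 0, 0],
  "claw": [0, 0, 0, 0]
}}

```text
time: 3.55
tcp_pos: [0.5589, -0.3009, 0.1881]
orientation: [0.548, 0.449, 0.545, -0.448]
wrist_force: [0.4, -1.0, 6.5]
gripper_width: 0.198
```

```bash
python3 - <<'E'
from workcell import monitor, eyes
import cv2,numpy as np
s=monitor.state();print(s['tcp_pos'],s['wrist_force'],s['gripper_width'],s['time'])
im=eyes.snapshot("wrist");cv2.imwrite("pics/w2.png",im[:,:,::-1])
E
```

```text
[ 0.55891981 -0.30089617  0.18814606] [ 0.44270886 -0.95774277  6.46471849] 0.19837156988082638 3.55
```

View pics/w2.png

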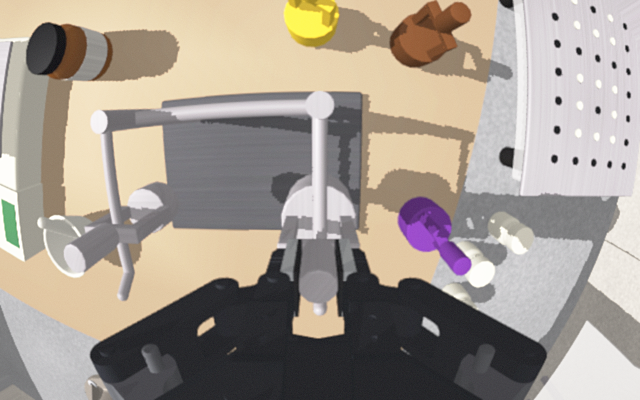

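The knob is held: opening 0.2 ≈ 17 mm against the 18 mm given. Lifting 23 mm.

Emit:
{"api": "apply_moves", "payload": {
  "linear": [
    [-0.008, 0, 0],
    [-0.016, 0, 0],
    [-0.023, 0, 0],
    [-0.023, 0, 0]
  ],
  "roll": [0, 0, 0, 0],
  "claw": [0, 0, 0, 0],
  "squeeze": 70
}}

```text
time: 4.1
tcp_pos: [0.558, -0.2999, 0.2097]
orientation: [0.547, 0.448, 0.547, -0.448]
wrist_force: [0.9, -0.2, -6.2]
gripper_width: 0.186
```

```bash
python3 - <<'E'
from workcell import monitor, eyes
import cv2,numpy as np
s=monitor.state();print(s['tcp_pos'],s['wrist_force'],s['wrist_torque'],s['gripper_width'],s['time'])
a=eyes.snapshot("wrist")[180:330,230:410,::-1]
b=eyes.snapshot("side")[80:200,290:390,::-1]
cv2.imwrite("pics/w3.png",np.hstack([cv2.resize(a,(480,400)),cv2.resize(b,(320,400),interpolation=cv2.INTER_CUBIC)]))
E
```

```text
[ 0.55803467 -0.29988194  0.20972883] [ 0.9400454  -0.24976042 -6.18822477] [-0.02156937 -0.03511275 -0.02991355] 0.18592844610355577 4.1
```

View pics/w3.png

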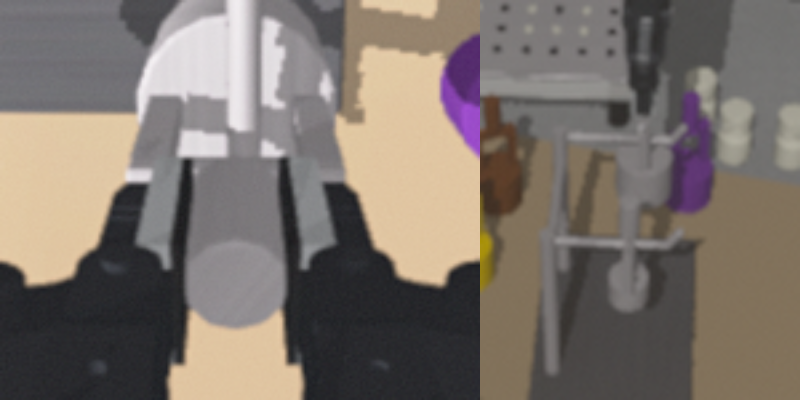

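The weight is fully carried (-6.2 N), clear of the peg and upright. Drawing it level along stand -x (tool -y).

Emit:
{"api": "apply_moves", "payload": {
  "linear": [
    [0, -0.012, 0],
    [0, -0.03, 0],
    [0, -0.05, 0],
    [0, -0.07, 0],
    [0, -0.085, 0]
  ],
  "roll": [0, 0, 0, 0, 0],
  "claw": [0, 0, 0, 0, 0]
}}

```text
time: 4.82
tcp_pos: [0.4724, -0.3172, 0.2095]
orientation: [0.547, 0.449, 0.546, -0.449]
wrist_force: [-0.4, -0.7, -6.3]
gripper_width: 0.19
```

Emit:
{"api": "apply_moves", "payload": {
  "linear": [
    [-0.02, 0, 0],
    [-0.05, 0, 0],
    [-0.08, 0, 0],
    [-0.11, 0, 0],
    [-0.13, 0, 0]
  ],
  "roll": [0, 0, 0, 0, 0],
  "claw": [0, 0, 0, 0, 0]
}}

```text
time: 5.45
tcp_pos: [0.4743, -0.317, 0.3411]
orientation: [0.548, 0.449, 0.546, -0.448]
wrist_force: [-0.2, -0.9, -6.9]
gripper_width: 0.185
```

```bash
python3 - <<'E'
from workcell import monitor, eyes
import cv2,numpy as np
s=monitor.state();print(s['tcp_pos'],s['orientation'],s['wrist_force'],s['wrist_torque'],s['gripper_width'],s['time'],s['q'].round(2))
from scipy.spatial.transform import Rotation as R
o=s['orientation'];M=R.from_quat([*o[1:],o[0]]).as_matrix()
print(M.round(3)); print("to pan", (M.T@(np.array([.6112,.2037,s['tcp_pos'][2]])-s['tcp_pos'])).round(4))
a=eyes.snapshot("scene")[:,:,::-1];cv2.imwrite("pics/s4.png",a)
E
```

```text
[ 0.47426073 -0.31698165  0.34111152] [ 0.54760561  0.44871413  0.54586914 -0.44811897] [-0.15657003 -0.87987246 -6.91909325] [-0.03567915  0.02671456 -0.04508024] 0.18503788181849246 5.45 [ 0.15  0.2   0.44  1.58 -0.09  1.37 -0.78]
[[ 0.002  0.981  0.196]
 [-0.001  0.196 -0.981]
 [-1.     0.002  0.001]]
to pan [-1.000e-04  2.362e-01 -4.838e-01]
```

View pics/s4.png

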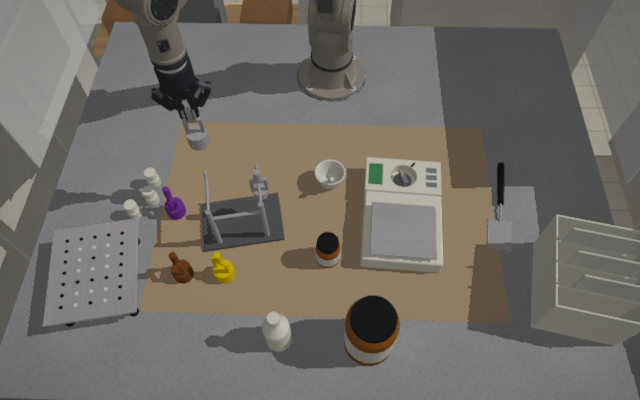

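The weight is in the gripper at (197,130), off the stand. The small weight still hangs at (260,185), and the jar and mortar are untouched. Crossing over to the pan.

Emit:
{"api": "apply_moves", "payload": {
  "linear": [
    [0, 0.008, -0.016],
    [0, 0.022, -0.045],
    [0, 0.04, -0.082],
    [0, 0.058, -0.119],
    [0, 0.076, -0.156]
  ],
  "roll": [0, 0, 0, 0, 0],
  "claw": [0, 0, 0, 0, 0]
}}

```text
time: 6.12
tcp_pos: [0.5178, -0.1453, 0.3375]
orientation: [0.546, 0.448, 0.548, -0.448]
wrist_force: [0.6, -0.3, -6.6]
gripper_width: 0.189
```

Emit:
{"api": "apply_moves", "payload": {
  "linear": [
    [0, 0.018, -0.037],
    [0, 0.036, -0.074],
    [0, 0.054, -0.111],
    [0, 0.072, -0.148],
    [0, 0.09, -0.185]
  ],
  "roll": [0, 0, 0, 0, 0],
  "claw": [0, 0, 0, 0, 0]
}}

```text
time: 6.75
tcp_pos: [0.5692, 0.0533, 0.3374]
orientation: [0.546, 0.447, 0.548, -0.448]
wrist_force: [-0.1, -0.1, -7.0]
gripper_width: 0.187
```

Emit:
{"api": "apply_moves", "payload": {
  "linear": [
    [0, 0.018, -0.037],
    [0, 0.036, -0.074],
    [0, 0.054, -0.11],
    [0, 0.065, -0.133],
    [0, 0.07, -0.143]
  ],
  "roll": [0, 0, 0, 0, 0],
  "claw": [0, 0, 0, 0, 0]
}}

```text
time: 7.38
tcp_pos: [0.61, 0.2065, 0.3379]
orientation: [0.547, 0.447, 0.548, -0.448]
wrist_force: [-0.2, -0.5, -6.5]
gripper_width: 0.188
```

```bash
cat > look.py <<'E'
from workcell import monitor, eyes
import cv2,numpy as np,sys
from scipy.spatial.transform import Rotation as R
s=monitor.state();print(s['tcp_pos'],s['wrist_force'],s['wrist_torque'],s['gripper_width'],s['time'],s['q'].round(2))
o=s['orientation'];M=R.from_quat([*o[1:],o[0]]).as_matrix()
print("to pan", (M.T@(np.array([.6112,.2037,s['tcp_pos'][2]])-s['tcp_pos'])).round(4))
n=sys.argv[1]
if __name__=="__main__":
  a=eyes.snapshot("scene")[130:300,330:480,::-1];b=eyes.snapshot("side")[190:370,190:400,::-1]
  cv2.imwrite(f"pics/{n}.png",np.hstack([cv2.resize(a,(375,425),interpolation=cv2.INTER_CUBIC),cv2.resize(b,(425,425),interpolation=cv2.INTER_CUBIC)]))
  cv2.imwrite(f"pics/{n}w.png",eyes.snapshot("wrist")[:,:,::-1]); p=eyes.camera_params("wrist");np.savez(f"pics/{n}",**p)
E
python3 look.py a5
```

```text
[0.61004899 0.20651683 0.33793307] [-0.17477819 -0.52959878 -6.47251497] [-0.06035996 -0.00417366  0.04028429] 0.1880055218481375 7.375 [-0.47  0.34  0.1   1.39 -0.03  1.42 -1.74]
to pan [-0.      0.0006  0.003 ]
```

View pics/a5.png

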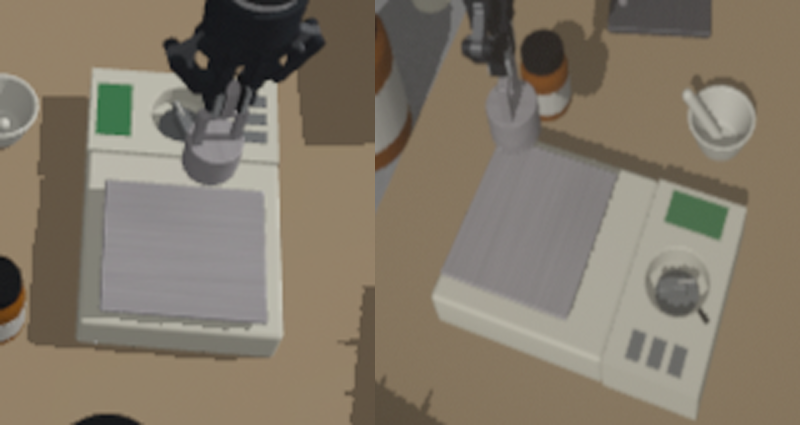

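View pics/a5w.png

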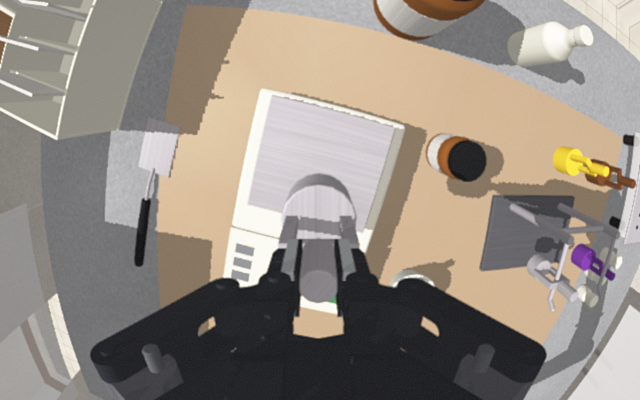

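Weight over the balance, upright; the scene view shows it displaced toward the console only because it is 24 cm up. Checking the pan corners in the wrist view against my fit.

```bash
python3 - <<'E'
from h import *
p=dict(np.load("pics/a5.npz"))
ba=[.5313,.2082,-.0571];hx,hy=.155/2,.085
print(wback(p,(272,95),.074),wback(p,(404,126),.074)); print(T(ba,[[.08+hx,hy,.074],[.08+hx,-hy,.074]]))
# side camera
for c in [(.08+hx,hy,.074),(.08+hx,-hy,.074),(.08-hx,hy,.074),(.08-hx,-hy,.074)]:
    u=proj('side',T(ba,c)); print(((u-[190,190])*[425/210,425/180]).round(0)+[375,0])
E
```

```text
[0.69416477 0.27965474 0.074     ] [0.68966923 0.10029407 0.074     ]
[[0.69339418 0.28407311 0.074     ]
 [0.68369245 0.11435017 0.074     ]]
[440. 270.]
[501. 133.]
[566. 317.]
[618. 171.]
```

The fit matches the side view to within a pixel or two. The wrist corner at (404,126) was the housing edge, not the pan. Descending, slowing at the end.

Emit:
{"api": "apply_moves", "payload": {
  "linear": [
    [0.02, 0.0005, 0.002],
    [0.055, 0.0005, 0.002],
    [0.095, 0.0005, 0.002],
    [0.13, 0.0005, 0.002],
    [0.15, 0.0005, 0.002]
  ],
  "roll": [0, 0, 0, 0, 0],
  "claw": [0, 0, 0, 0, 0]
}}

```text
time: 8.15
tcp_pos: [0.6109, 0.1991, 0.1874]
orientation: [0.546, 0.448, 0.546, -0.451]
wrist_force: [0.2, 0.8, -6.3]
gripper_width: 0.187
```

```bash
python3 look.py a6
```

```text
[0.61090997 0.19906383 0.18736863] [ 0.18176013  0.8480727  -6.2954029 ] [ 0.02603903 -0.02974864  0.01824297] 0.18686506965689692 8.15 [-0.45  0.42  0.1   1.61 -0.04  1.12 -1.72]
to pan [-0.      0.0012 -0.0045]
```

View pics/a6.png

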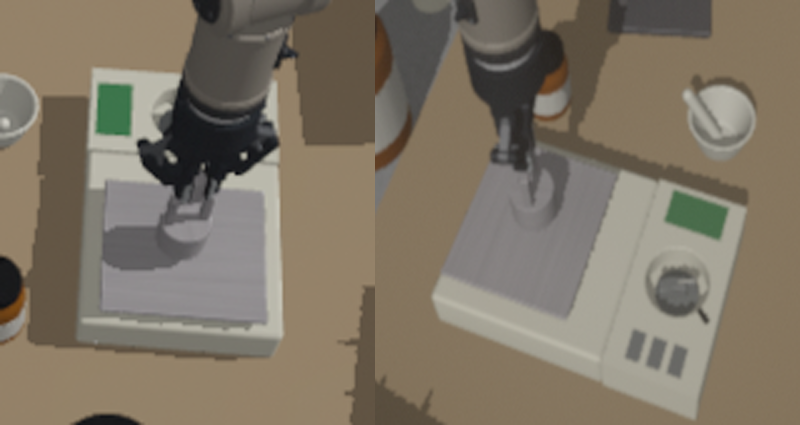

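Emit:
{"api": "apply_moves", "payload": {
  "linear": [
    [0.004, 0.001, -0.004],
    [0.008, 0.001, -0.004],
    [0.011, 0.001, -0.004],
    [0.013, 0.001, -0.004],
    [0.015, 0.001, -0.004]
  ],
  "roll": [0, 0, 0, 0, 0],
  "claw": [0, 0, 0, 0, 0]
}}

```text
time: 8.93
tcp_pos: [0.6122, 0.2066, 0.1743]
orientation: [0.547, 0.448, 0.547, -0.448]
wrist_force: [-0.3, -0.3, -6.8]
gripper_width: 0.19
```

Emit:
{"api": "apply_moves", "payload": {
  "linear": [
    [0.001, 0, 0],
    [0.002, 0, 0.001],
    [0.003, 0, 0.001],
    [0.003, 0, 0.001]
  ],
  "roll": [0, 0, 0, 0],
  "claw": [0, 0, 0, 0]
}}

```text
time: 9.43
tcp_pos: [0.6123, 0.2056, 0.1713]
orientation: [0.547, 0.448, 0.547, -0.448]
wrist_force: [-0.2, 0.7, -5.9]
gripper_width: 0.188
```

```bash
python3 look.py a7
```

```text
[0.61228781 0.20562119 0.17125782] [-0.18643118  0.70156767 -5.90293143] [-0.03423518 -0.04844152  0.01294076] 0.18757973747609505 9.425 [-0.46  0.44  0.09  1.62 -0.04  1.09 -1.73]
to pan [ 0.     -0.0014  0.0017]
```

View pics/a7.png

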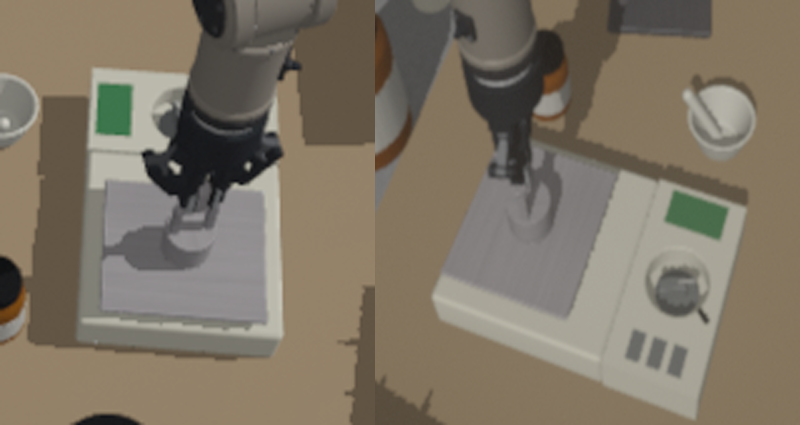

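The weight is centred on the pan and nearly down, but the force (-5.9 N) still shows it hanging. Continuing in millimetre steps.

Emit:
{"api": "apply_moves", "payload": {
  "linear": [
    [0.001, 0, 0],
    [0.002, 0, 0],
    [0.002, 0, 0]
  ],
  "roll": [0, 0, 0],
  "claw": [0, 0, 0]
}}

```text
time: 9.95
tcp_pos: [0.6128, 0.2058, 0.1707]
orientation: [0.547, 0.449, 0.547, -0.448]
wrist_force: [-1.6, -0.6, 1.6]
gripper_width: 0.191
```

Emit:
{"api": "apply_moves", "payload": {
  "linear": [
    [0.001, 0, 0],
    [0.001, 0, 0],
    [0.001, 0, 0]
  ],
  "roll": [0, 0, 0],
  "claw": [0, 0, 0]
}}

```text
time: 10.32
tcp_pos: [0.613, 0.2058, 0.1707]
orientation: [0.547, 0.449, 0.546, -0.448]
wrist_force: [-3.6, -1.5, 8.0]
gripper_width: 0.188
```

Contact at 0.1707, as predicted. Easing off 1 mm and opening.

Emit:
{"api": "apply_moves", "payload": {
  "linear": [
    [-0.0015, 0, 0],
    [-0.0015, 0, 0],
    [-0.0015, 0, 0],
    [-0.0015, 0, 0],
    [-0.0015, 0, 0]
  ],
  "roll": [0, 0, 0, 0, 0],
  "claw": [0.17, 0.25, 0.4, 0.5, 0.6]
}}

```text
time: 10.95
tcp_pos: [0.6124, 0.2058, 0.1698]
orientation: [0.547, 0.448, 0.547, -0.448]
wrist_force: [-0.2, 0.9, 0.9]
gripper_width: 0.6
```

Emit:
{"api": "apply_moves", "payload": {
  "linear": [
    [0, 0, 0],
    [0, 0, 0],
    [-0.02, 0, 0],
    [-0.05, 0, 0],
    [-0.1, 0, 0]
  ],
  "roll": [0, 0, 0, 0, 0],
  "claw": [0.6, 0.6, 0.6, 0.6, 0.6]
}}

```text
time: 11.58
tcp_pos: [0.6111, 0.2053, 0.2689]
orientation: [0.546, 0.447, 0.548, -0.45]
wrist_force: [1.7, 1.5, 0.6]
gripper_width: 0.595
```

```bash
python3 look.py a8
```

```text
[0.61110849 0.20528553 0.2689445 ] [1.74548261 1.47801997 0.57938462] [-0.03129251 -0.04380735 -0.01262848] 0.5953353133307737 11.575 [-0.46  0.37  0.1   1.5  -0.04  1.28 -1.73]
to pan [ 0.     -0.0002  0.0016]
```

View pics/a8.png

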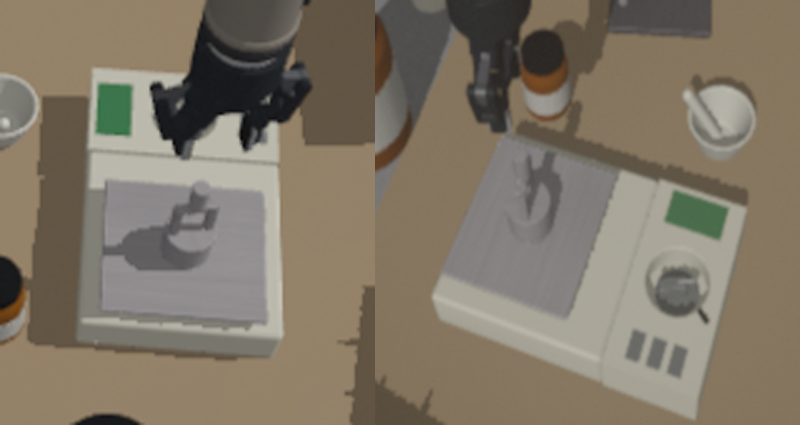

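View pics/a8w.png

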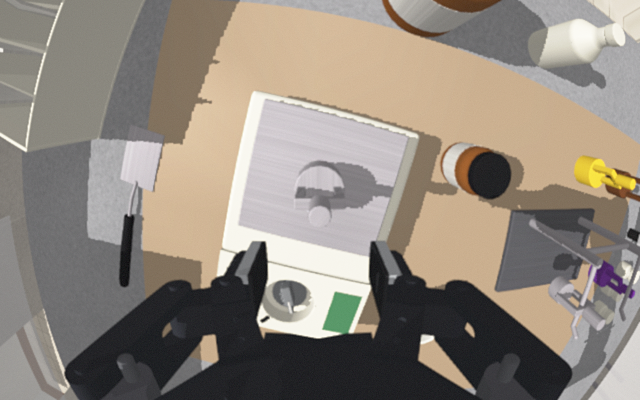

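The weight stands alone, upright, mid-pan (scene knob top about (410,205)). Moving over the well, rolling round to the side that leaves joint 7 room.

Emit:
{"api": "apply_moves", "payload": {
  "linear": [
    [0, -0.03, -0.008],
    [0, -0.07, -0.018],
    [0, -0.11, -0.028],
    [0, -0.145, -0.036],
    [0, -0.175, -0.044]
  ],
  "roll": [-10.5, -21, -31.5, -42, -52.5],
  "claw": [0.6, 0.6, 0.6, 0.6, 0.6]
}}

```text
time: 12.35
tcp_pos: [0.4301, 0.2142, 0.2688]
orientation: [0.689, 0.158, 0.69, -0.158]
wrist_force: [-0.6, -0.3, -0.7]
gripper_width: 0.6
```

Emit:
{"api": "apply_moves", "payload": {
  "linear": [
    [0, 0, 0],
    [0, 0, 0],
    [0, 0, 0],
    [0, 0, 0],
    [0, 0, 0]
  ],
  "roll": [-10.5, -21, -31.5, -42, -52.5],
  "claw": [0.5, 0.4, 0.36, 0.36, 0.36]
}}

```text
time: 12.98
tcp_pos: [0.4314, 0.2142, 0.2687]
orientation: [0.687, -0.163, 0.689, 0.163]
wrist_force: [0.4, 0.0, -0.2]
gripper_width: 0.359
```

Emit:
{"api": "apply_moves", "payload": {
  "linear": [
    [0, 0, 0],
    [0, 0, 0],
    [0, 0, 0],
    [0, 0, 0],
    [0, 0, 0]
  ],
  "roll": [-10.5, -21, -31.5, -42, -52.5],
  "claw": [0.36, 0.36, 0.36, 0.36, 0.36]
}}

```text
time: 13.6
tcp_pos: [0.4315, 0.2142, 0.2687]
orientation: [0.544, -0.45, 0.546, 0.451]
wrist_force: [-0.0, 0.7, 0.2]
gripper_width: 0.363
```

```bash
python3 look.py b1; python3 - <<'E'
from h import *
print("weight top",back('scene',(330+201/2.5,130+188/2.5),.200))
E
```

```text
[0.43147087 0.21415105 0.26873319] [-0.01866422  0.70356796  0.22437289] [-0.09215919  0.02202804  0.02268583] 0.3631276551387584 13.6 [-0.41  0.07 -0.15  1.87  0.01  1.21  0.82]
to pan [-0.0003 -0.1785  0.0236]
weight top [0.61073439 0.20421821 0.2       ]
```

View pics/b1w.png

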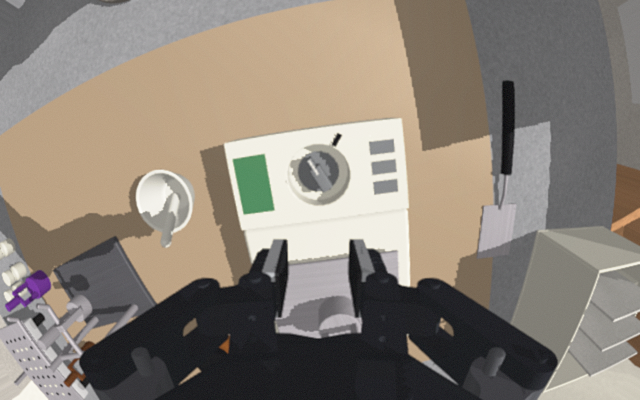

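View pics/b1.png

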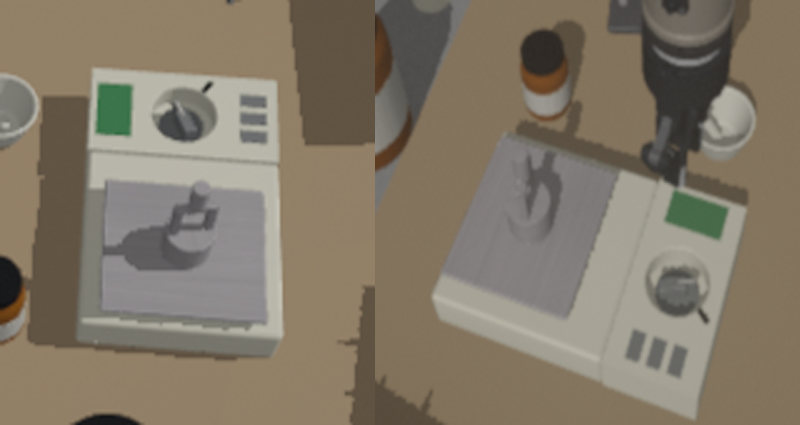

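The weight's top measures (0.611, 0.204), within 1 mm of the pan centre. The wrist view shows the knob in the well at (320,172); zooming in for the bar's angle.

```bash
python3 - <<'E'
import cv2
a=cv2.imread("pics/b1w.png")[125:215,275:365];cv2.imwrite("pics/b1z.png",cv2.resize(a,None,fx=6.5,fy=6.5,interpolation=cv2.INTER_CUBIC))
E
```

```text
(no output)
```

View pics/b1z.png

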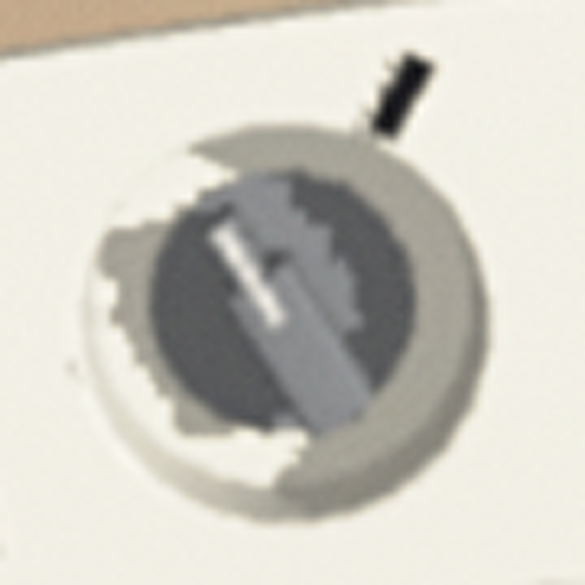

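```bash
python3 - <<'E'
from h import *
p=dict(np.load("pics/b1.npz"))
w=lambda u,v,z:wback(p,(275+u/6.5-.42,125+v/6.5-.42),z)
n=w(220,235,.0535);t=w(344,412,.0535);c=w(286,322,.056);m=w(385,130,.056)
print(n,t,"len",np.linalg.norm(n-t),"mid",(n+t)/2,"well",c,"mark",m)
e=(n-t)[:2];a=np.arctan2(e[1],e[0])%(2*np.pi);print("nose deg",np.degrees(a),"sel",3.085+.6-a)
d=(m-c)[:2];print("mark dir",np.degrees(np.arctan2(d[1],d[0])%6.2832),"expected",np.degrees(3.085-.6))
e=(w(378,390,.0535)-w(285,262,.0535))[:2];print("right edge",np.degrees(np.arctan2(e[1],e[0]))+180)
E
```

```text
[0.41463471 0.20571259 0.0535    ] [0.45119642 0.22128771 0.0535    ] len 0.039740957270198086 mid [0.43291556 0.21350015 0.0535    ] well [0.43215833 0.2142767  0.056     ] mark [0.4015423  0.23830298 0.056     ]
nose deg 203.07378050462526 sel 0.14069390572201756
mark dir 141.8765395436341 expected 142.38001209000956
right edge 204.29140490910964
```

All consistent: nose at 203°, selector ≈ 0.14, mark at 142°. The jaws need roll -34°, then a clockwise turn of 61°. Going down with the opening at 30 mm so the fingers fit the well.

Emit:
{"api": "apply_moves", "payload": {
  "linear": [
    [0.03, 0, 0],
    [0.07, 0, 0],
    [0.11, 0, 0],
    [0.15, 0, 0],
    [0.17, 0, 0]
  ],
  "roll": [-8.5, -17, -25.5, -34.3, -34.3],
  "claw": [0.36, 0.36, 0.36, 0.36, 0.36]
}}

```text
time: 14.38
tcp_pos: [0.4304, 0.2136, 0.0973]
orientation: [0.389, -0.589, 0.392, 0.59]
wrist_force: [0.1, -0.1, 0.2]
gripper_width: 0.365
```

```bash
python3 look.py b2;python3 - <<'E'
from workcell import monitor
import numpy as np
from scipy.spatial.transform import Rotation as R
s=monitor.state();o=s['orientation'];M=R.from_quat([*o[1:],o[0]]).as_matrix();print(M.round(3))
print(np.degrees(np.arctan2(M[1,2],M[0,2])),(M.T@(np.array([.4318,.2141,.038])-s['tcp_pos'])).round(4))
E
```

```text
[0.43044962 0.21358296 0.0972939 ] [ 0.11441056 -0.08162089  0.1588048 ] [ 0.04649761 -0.05253882 -0.02182328] 0.36458584609037664 14.375 [-0.39  0.26 -0.19  2.07  0.07  0.83  1.36]
to pan [-0.0006 -0.1626 -0.0796]
[[-0.002 -0.921 -0.391]
 [-0.001 -0.391  0.921]
 [-1.     0.003 -0.   ]]
112.98676641885558 [ 0.0608 -0.0008 -0.0001]
```

View pics/b2w.png

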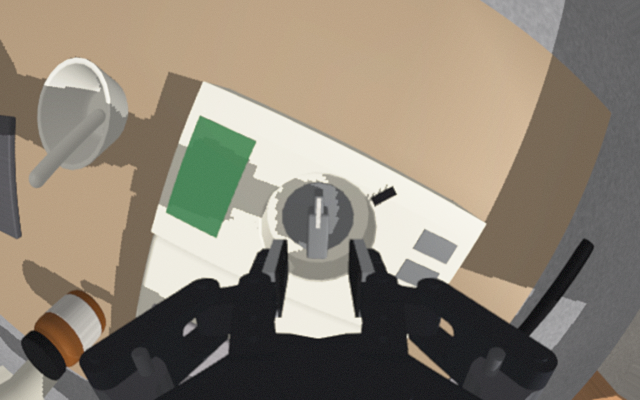

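View pics/b2.png

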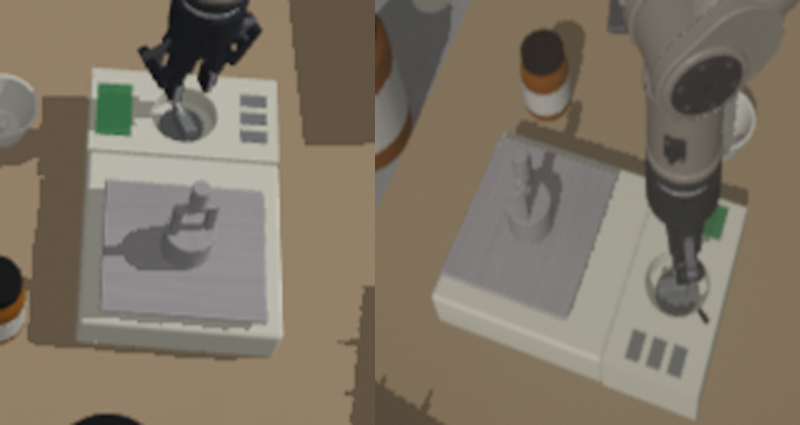

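The bar is vertical at u≈318 in the wrist view, on the jaws' midline with the fingers inside the well's mouth. Lowering.

Emit:
{"api": "apply_moves", "payload": {
  "linear": [
    [0.02, -0.001, 0],
    [0.04, -0.001, 0],
    [0.052, -0.001, 0],
    [0.059, -0.001, 0],
    [0.059, -0.001, 0]
  ],
  "roll": [0, 0, 0, 0, 0],
  "claw": [0.36, 0.36, 0.36, 0.36, 0.36]
}}

```text
time: 15.15
tcp_pos: [0.4331, 0.215, 0.0409]
orientation: [-0.39, 0.59, -0.39, -0.59]
wrist_force: [0.0, -0.0, -0.1]
gripper_width: 0.361
```

Emit:
{"api": "apply_moves", "payload": {
  "linear": [
    [0.002, 0, 0],
    [0.002, 0, 0],
    [0.002, 0, 0],
    [0.002, 0, 0],
    [0.002, 0, 0]
  ],
  "roll": [0, 0, 0, 0, 0],
  "claw": [0.25, 0.1, 0, 0, 0],
  "squeeze": 25
}}

```text
time: 15.78
tcp_pos: [0.4339, 0.2147, 0.0393]
orientation: [-0.39, 0.59, -0.39, -0.589]
wrist_force: [2.4, -2.4, 4.4]
gripper_width: 0.151
```

```bash
python3 look.py b3
```

```text
[0.43388042 0.21465866 0.03930179] [ 2.35225218 -2.36964639  4.41699779] [-0.58815954 -0.44667348  0.00097061] 0.1512758832191347 15.775 [-0.4   0.36 -0.18  2.1   0.1   0.69  1.33]
to pan [ 0.0003 -0.1588 -0.0796]
```

View pics/b3w.png

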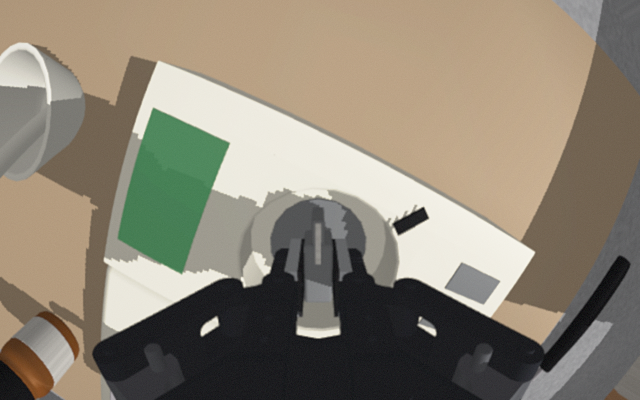

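The bar is held (opening ≈ 13 mm). Turning clockwise (+roll).

Emit:
{"api": "apply_moves", "payload": {
  "linear": [
    [0, 0, 0],
    [0, 0, 0],
    [0, 0, 0]
  ],
  "roll": [7, 14, 20],
  "claw": [0, 0, 0]
}}

```text
time: 16.3
tcp_pos: [0.434, 0.2141, 0.0393]
orientation: [-0.488, 0.513, -0.487, -0.512]
wrist_force: [1.6, -4.9, 6.2]
gripper_width: 0.155
```

Emit:
{"api": "apply_moves", "payload": {
  "linear": [
    [0, 0, 0],
    [0, 0, 0],
    [0, 0, 0],
    [0, 0, 0],
    [0, 0, 0]
  ],
  "roll": [9, 18, 27, 36, 40.7],
  "claw": [0, 0, 0, 0, 0]
}}

```text
time: 16.92
tcp_pos: [0.4337, 0.2129, 0.0393]
orientation: [0.635, -0.312, 0.635, 0.31]
wrist_force: [1.2, -6.9, 8.0]
gripper_width: 0.156
```

```bash
python3 look.py b4
```

```text
[0.43369953 0.21293982 0.03926434] [ 1.15635598 -6.89619315  7.98362471] [-1.46649398 -0.35778672  0.01946136] 0.1558534349067961 16.925 [-0.6   0.35  0.06  2.11 -0.03  0.68  0.39]
to pan [ 1.000e-04 -1.459e-01  1.016e-01]
```

View pics/b4w.png

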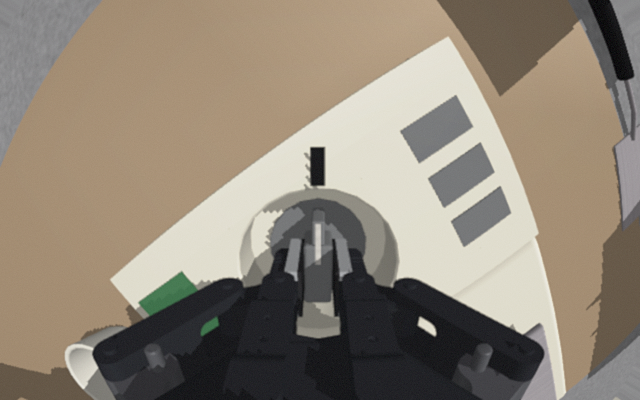

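The nose line at u≈319 is in line with the black mark at (317,166). Releasing to the same 30 mm opening and rising.

Emit:
{"api": "apply_moves", "payload": {
  "linear": [
    [0, 0, 0],
    [0, 0, 0],
    [0, 0, 0],
    [-0.02, 0, 0],
    [-0.05, 0, 0]
  ],
  "roll": [0, 0, 0, 0, 0],
  "claw": [0.25, 0.33, 0.33, 0.33, 0.33]
}}

```text
time: 17.7
tcp_pos: [0.4318, 0.2148, 0.0884]
orientation: [0.633, -0.312, 0.635, 0.312]
wrist_force: [0.8, 0.6, -0.2]
gripper_width: 0.327
```

Emit:
{"api": "apply_moves", "payload": {
  "linear": [
    [-0.04, 0, 0],
    [-0.09, 0, 0],
    [-0.14, 0, 0],
    [-0.18, 0, 0],
    [-0.18, 0, 0]
  ],
  "roll": [0, 0, 0, 0, 0],
  "claw": [0.33, 0.33, 0.33, 0.33, 0.33]
}}

```text
time: 18.32
tcp_pos: [0.4346, 0.2164, 0.2722]
orientation: [0.637, -0.312, 0.632, 0.313]
wrist_force: [0.5, -0.3, 0.3]
gripper_width: 0.33
```

```bash
python3 look.py b5; python3 - <<'E'
import cv2
from workcell import eyes
a=cv2.imread("pics/b5w.png")[110:220,265:375];cv2.imwrite("pics/b5z.png",cv2.resize(a,None,fx=5.4,fy=5.4,interpolation=cv2.INTER_CUBIC))
cv2.imwrite("pics/s5.png",eyes.snapshot("scene")[:,:,::-1])
E
```

```text
[0.43459094 0.21636674 0.27215852] [ 0.46262688 -0.27624021  0.32354508] [-0.08320408  0.0403294  -0.03063865] 0.32997371321694385 18.325 [-0.62  0.07  0.07  1.87 -0.01  1.2   0.37]
to pan [ 0.001  -0.1477  0.0976]
```

View pics/b5z.png

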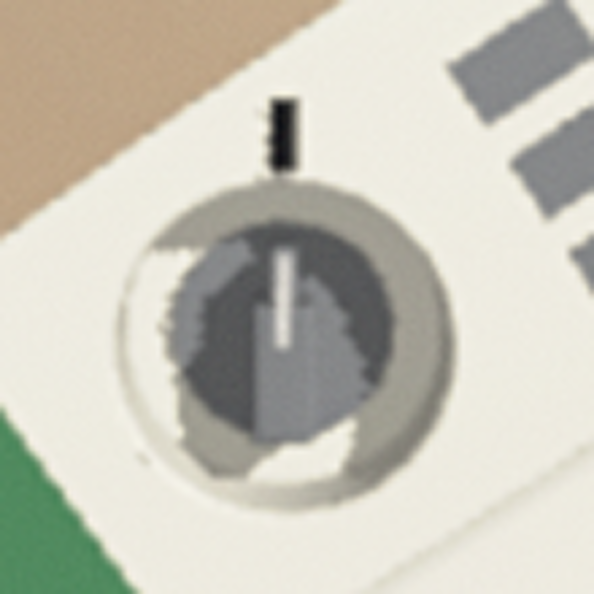

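View pics/s5.png

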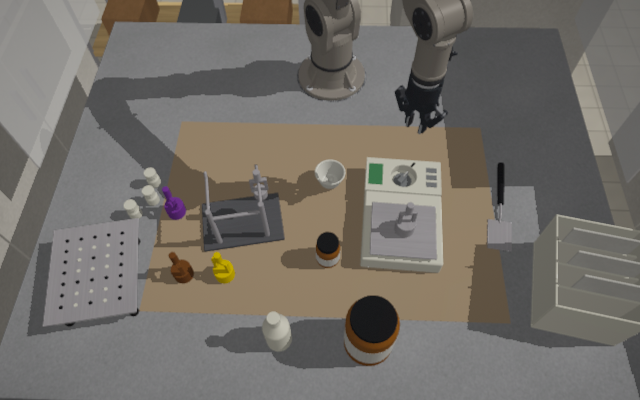

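The nose points straight at the mark (crop: nose line (285,250), mark (284,135)). In the scene view the weight stands on the pan at (406,218), the small weight hangs at (260,185), and the jar and mortar are in place. The arm is clear, so I'm handing in.

```bash
python3 -c "
from workcell import workorder
print(workorder.finish_job())"
```

```text
the job is handed in; nothing more can be done
None
```

I lifted the larger steel weight off its peg and stood it on the weighing pan. I then turned the selector clockwise by about 61° until its nose pointed at the black mark. I handed the job in at about 18.5 s of the 62 s allowed; no verdict is reported back.

Last checks:
- **Weight:** its top measured within about 1 mm of the pan centre after release. In the last picture it still stands upright.
- **Selector:** in the wrist view the nose lines up with the mark. By my angles it is at about 1.2 rad.
- **Small weight, jar and mortar:** all look to be in their starting places. I judged this from the last picture by eye and did not measure it.
- **Arm:** it is well clear, about 0.27 m up, with no contact force on the wrist.

Disagreements along the way:
- **Pan corner:** one wrist-camera corner differed from my fit by 1–2 cm. I took it to be the housing edge, because the side camera agreed with the fit to a pixel or two.
- **Weight position:** the three cameras differed by up to about 6 mm on where the hanging weight was. I used the average.

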